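Show a glass check plate's frosted label to the reader

ROBOT

A 6-joint arm with a two-finger parallel gripper is mounted at the origin on the work surface; the furniture and walls round the work are solid. World frame = base frame: x ahead of the robot, y to its left, z up, the work surface at z = 0. Lengths are in m, angles in rad, forces in N, time in s.
With the tool pointing down it reaches from about 0.375 to 0.9 m from the base axis. Payload 3.1 kg.
Tool frame: the origin (TCP) lies between the finger pads; the fingertips stand robot.tip_extent ahead of it and the grasp point (between the pads) lies 3 mm ahead of it (robot.tip_extent is the distance from the TCP to the fingertips, in m); z points along the fingers, x is the direction in which the jaws open and shut, and the axes are right-handed (so a half turn about z gives the same grasp; the last joint's range is limited). The gripper opens to 87 mm and grips with 3 to 60 N. Pads are 19 mm wide; open, the fingers measure 117 mm over their backs; the gripper's body (75 mm by 190 mm) begins 51 mm behind the grasp point.
Start: joints at [-1.415, 0.527, 1.433, -0, 1.181, -0.178], TCP at [0.205, -0.59, 0.245] pointing down, gripper open.
Joint ranges: [-3.08, 3.08], [-0.75, 2.2], [0.22, 2.44], [-1.43, 4.57], [0, 2.65], [-2.85, 2.85]. Speed limits (rad/s): [2.79, 2.79, 3.14, 3.14, 3.14, 3.14].

INTERFACE

Orientations are given as a unit quaternion [x, y, z, w].
In Python, from rig import robot, cams gives the robot as it stands.
- The arm moves only by the tool carry_out, never from a script. Its argument "steps" is a list of rows, each a list of 3 entries, a list of its own where there are three numbers: the shift along the world's x, y, z in cm, then the turn about the world's z in degrees, then the closure, from 0 (fully open) to 1 (shut). In form: [[[dx, dy, dz], spin, fingers], ...]. A call has 1 to 10 rows; each row shifts and turns the pose as measured when the row begins; what a row does not reach is not made up. A row lasts 1/10 s, in which the tool goes at most 50 mm and 8.59 degrees, less where a joint would pass 70% of its speed; a pose out of reach is approached as far as the arm can. A call with a gripper value outside its range is refused whole. The fingers move at their own pace and stop on an object; "squeeze" is the grip in N (left out, the last holds). Time passes only in rows, so rows that do not move let the fingers close. It gives the time, the measured TCP pose, the force and the opening at its end, in the units of the state.
- robot.get_obs(): the state, without advancing time (a new reading comes with each control period).
- cams.camera(name): name is "side" or "top"; returns a dict with "pixels" (420x560x3 uint8, red, green, blue), "fx", "fy", "cx", "cy" (pixels), "eye" and "rotation" of the camera in the world. Camera axes: x right, y up, looking along -z (the intrinsics and any distortion apply to the point x, -y, -z); pixel columns grow to the right and rows downward; lengths in m; the calibration is good to about 2 mm. A picture is of the moment at which its call begins. There is no depth.
- robot.hand_in(): hands the job in, once; it reports no verdict.
The state is a dict: "time": time; "q": joint angles; "joint_velocities": joint speeds; "joint_torque": joint torques, N m; "position": TCP position; "tool_rot": TCP orientation; "ft_force": force on the tool from outside, world axes, zero at the start; "moment": the same for the moment, N m; "grip_width": finger opening in m.
Only numpy, scipy, OpenCV 4.12 (cv2) and the standard library are available. Lean on these libraries where they do the work, as an engineer would, in place of code of your own. Each camera call takes 0.05 s, during which the arm holds its last target. There are 200 camera calls.

TASK

Slide the blue shutter of the label reader all the way up by the black grip on its top edge. Then take the glass check plate out of its stand by its clear part, find its frosted end by the corner notch, and hold that label in front of the open window, over the orange ring, label side up and slanted so that it squarely faces the window. Finish while still holding the plate there in the gripper, with fingers off the frosted label, and leave the tub, the marker and the tube carrier where they are.

Things in the scene. Friction and masses are not known exactly. Their poses are not given: they have to be found in the camera images.
- reader: White label reader, fixed, at the left, its window facing the right side of the bench. Housing 130 wide (y), 70 deep (x -35..35), 205 mm high, on a grey base plate 12 mm thick running forward to x = -170. Origin on the bench under the housing's centre; x points from window into housing, z up. The window, a recess 82 x 73 mm in the front behind the blue shutter, looks forward and down, 40 degrees below level.
- reader_window (a point): Centre of the reader's window, at (-45, 0, 160) mm in the reader's frame; axes as the reader's.
- reader_focus (a point): Reading point in the air, where the middle of the label belongs: 110 mm from the window centre along its line of sight (out of the front and down at 40 degrees), at (-129, 0, 89) mm in the reader's frame, straight above the orange ring with cross on the base plate, 89 mm over the bench. The label's face looks back up that line to the window.
- sash (a joint): Height of the blue shutter (110 mm wide, 92 mm high, 6 mm thick) in upright guides on the reader's front: 0 fully down (m), 0.080 fully up; starts down or slightly raised. It takes about 5 N to lift and stays where it is left.
- sash_grip (a point): Point in the black upright grip on the shutter's top edge, a bar 12 mm thick (reader's x), 50 wide (y), 42 high, with air on all sides; the point is 18 mm below its top, 233 mm above the bench with the shutter down (28 mm above the housing's top) and rises with it. Axes as the reader's.
- stand: Black stand, fixed, at any turn. Base 136 x 56 x 16 mm, its x along the slot; two pairs of posts, 12 mm long, at x = +-49 mm, reach 44 mm above the bench and keep the plate upright in a slot 11 mm wide; the 86 mm between the posts are open for fingers down to the base. Origin: centre of the underside.
- plate: Clear greenish glass plate 110 (own x) x 8 (y) x 45 mm (z), 0.1 kg, upright in the stand, top 61 mm over the bench. Origin: middle of its underside. Frosted end x 20..55 mm; label, white with a thin blue line, on its -y face only. A 9 mm square notch cuts the top corner at x = +55, always up in the stand: with the label facing you and notch up, the notch is at your right. Other corners are whole.
- plate_label (a point): Centre of the label on the plate's face, at (37.5, -4, 22.5) mm in the plate's frame; axes as the plate's, so -y points out of the label.
- plate_grip (a point): A good place to grip across the 8 mm thickness, on the clear part, at (-10, 0, 30) mm in the plate's frame, 15 mm below the top edge, 47.5 mm from the middle of the label.
- plate_aim (a point): Point in the air 110 mm straight out from the middle of the label (plate frame -y). When the label is on the reading point and faces the window squarely, this point lies on the window's centre.
- tub: Clear plastic tub with yellow caps and a lid, 161 x 163 x 67 mm, bystander on the left near the robot; origin: centre of underside.
- pen: Black marker with a white band, 49 x 116 x 16 mm, lying on the bench near the robot, bystander; origin: centre of underside.
- carrier: Ivory tube carrier, 32 x 188 x 97 mm, standing upright at the far right of the bench, bystander; origin: centre of underside.
Not all that is in view belongs to the job. What is shaped like the plate but green is not meant.

How it is judged:
On the way, in this order (a step that is already met when the one before it is completed fails the run):
1. the shutter is raised fully (value of joint sash above 0.07 m), for 0.2 s.
2. the plate is lifted clear of the stand by the fingers (height (world z) of plate_label above 0.075 m and contact force between plate and stand below 0.05 N and contact force between the fingers and plate above 0.5 N), for 0.2 s.
At the end, for the whole second after the job is handed in: Shutter still 68 of 80 mm up or more; middle of the label within 30 mm of the reading point, and the point 110 mm straight out of it within 50 mm of the window centre; plate held still by the fingers alone, clear of reader and stand, grasp point over 31 mm from the label middle (value of joint sash above 0.068 m and distance between plate_label and reader_focus below 0.03 m and distance between plate_aim and reader_window below 0.05 m and contact force between the fingers and plate above 0.5 N and distance between the grasp point and plate_label above 0.031 m and contact force between plate and reader below 0.05 N and contact force between plate and stand below 0.05 N and linear speed of plate below 0.03 m/s); the arm keeps its last pose, push and grip.
It fails at once if a bystander (tub, marker or tube carrier) is moved more than 30 mm (distance of any of tub, pen, carrier from where it was at the start of the episode above 0.03 m).
It fails at once if the carrier is tipped over (angle between carrier's own z axis and vertical above 0.4 rad).
It fails at once if the plate is dropped or knocked out onto the bench (height (world z) of plate below 0.008 m).
It also fails if it takes over 45 s, if anything falls off the work surface, if the arm or the gripper's body presses on something with over 40 N, if the wrist force passes 120 N, or if a joint passes its speed limit or range.

## Working session

There is one attempt and no reset: what is moved stays moved. The work goes in short steps, Python scripts to look and compute and a tool call to move; the robot and the scene stay as the last step left them, time stands still between calls to the robot, and variables do not carry over. Pictures are saved under pics/ and viewed, about 8 in all and at most 12, crops included, and the job is handed in when it is done.

Besides the shell and the picture viewer there is one more tool, called after "Request:" in YAML: its name, and indented under it one key for each argument. carry_out: Moves the arm, as the interface text tells. Its arguments: {"type":"object","properties":{"steps":{"type":"array"},"squeeze":{"type":"number"}},"required":["steps"]}

```bash
mkdir -p pics; ls; cat > h.py <<'E'
import numpy as np, cv2
from rig import robot, cams
def shot(n, f):
    c=cams.camera(n); cv2.imwrite('pics/'+f,c['pixels'][:,:,::-1]); np.save('pics/%s.npy'%n,c,allow_pickle=True); return c
def load(n): return np.load('pics/%s.npy'%n,allow_pickle=True).item()
def ray(c,u,v):
    p=np.array([[[u,v]]],float); K=np.array([[c['fx'],0,c['cx']],[0,c['fy'],c['cy']],[0,0,1]])
    d=c.get('distortion'); 
    q=cv2.undistortPoints(p,K,None if d is None else np.array(d,float))[0,0]
    r=np.array(c['rotation'])@np.array([q[0],-q[1],-1]); return np.array(c['eye']),r/np.linalg.norm(r)
def plane(c,u,v,z):
    e,r=ray(c,u,v); return e+r*(z-e[2])/r[2]
def proj(c,P):
    p=np.array(c['rotation']).T@(np.array(P)-c['eye']); return c['cx']+c['fx']*p[0]/-p[2], c['cy']+c['fy']*p[1]/p[2]
E
python3 - <<'E'
from h import *
for n in('side','top'):
    c=shot(n,n+'0.png'); print({k:v for k,v in c.items() if k!='pixels'})
print(robot.get_obs(), robot.tip_extent)
E
```

```text
pics
{'fx': 394.3262759328557, 'fy': 394.3262759328557, 'cx': 275.33340485848134, 'cy': 210.4879491099802, 'eye': array([ 1.0403759 , -0.43780369,  0.75383938]), 'rotation': array([0.38673863, 0.18136268, 0.39794939, 0.81189722])}
{'fx': 401.9021449210765, 'fy': 401.9021449210765, 'cx': 281.2279050678948, 'cy': 206.4097782667206, 'eye': array([0.25141   , 0.00838181, 1.1839282 ]), 'rotation': array([ 0.08579054, -0.08633861, -0.69124936,  0.71229204])}
{'time': 0.1, 'q': array([-1.41552063e+00,  5.28403242e-01,  1.43378894e+00, -2.05375108e-05,
        1.18137789e+00, -1.78483007e-01]), 'joint_velocities': array([ 0.00163615, -0.00185874, -0.00444742,  0.00027218,  0.00041092,
        0.00074529]), 'joint_torque': array([-3.18417888e-04, -4.40984809e+01, -1.77150697e+01,  6.35123346e-02,
        5.33927337e-02, -4.04008006e-05]), 'position': array([ 0.20468306, -0.58987661,  0.24364628]), 'tool_rot': array([ 8.14740055e-01, -5.79825548e-01, -6.97757294e-04, -7.00553151e-04]), 'ft_force': array([-0.67841114,  0.52274063,  0.80361615]), 'moment': array([0.03164129, 0.00676222, 0.00261829]), 'grip_width': 0.08709964695011937} 0.022
```

View images.

```bash
sed -i "s/c=cams.camera(n);/c=cams.camera(n); c['rotation']=R.from_quat(c['rotation']).as_matrix();/; s/^import numpy.*/&\nfrom scipy.spatial.transform import Rotation as R/" h.py
python3 - <<'E'
from h import *
for n in('side','top'): shot(n,n+'0.png')
a=cv2.imread('pics/side0.png');b=cv2.imread('pics/top0.png')
c=cv2.imread('pics/top0.png')
cv2.imwrite('pics/s1.png',cv2.resize(a,(784,588),interpolation=cv2.INTER_CUBIC));cv2.imwrite('pics/t1.png',cv2.resize(b,(784,588),interpolation=cv2.INTER_CUBIC))
E
```

```text
(no output)
```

View pics/s1.png

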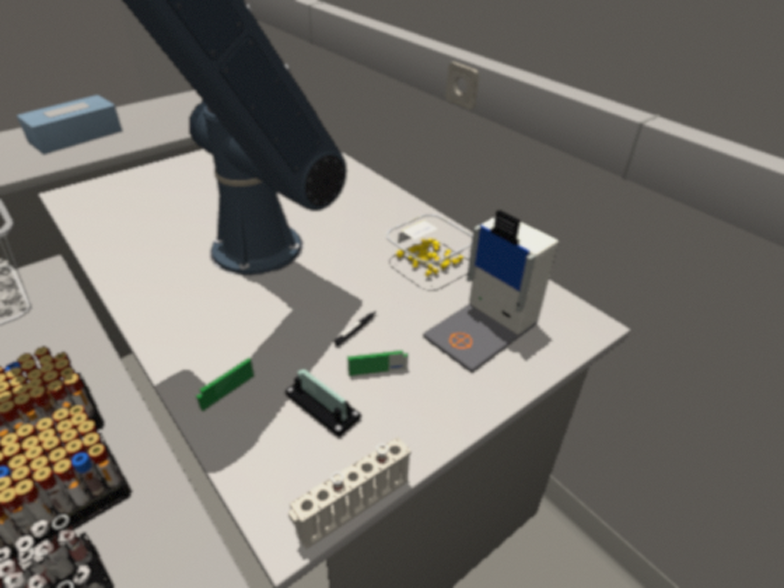

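View pics/t1.png

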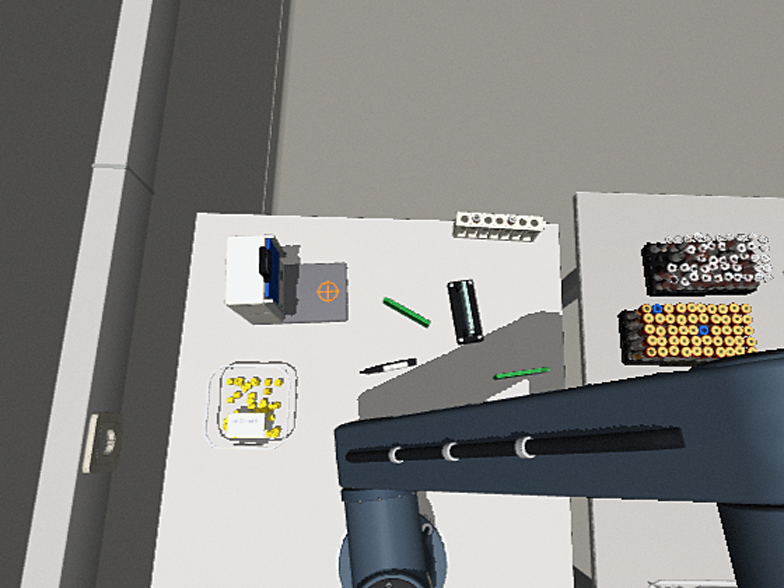

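The side view shows the clear plate in the black stand at about (325,395), and two green decoys at (225,383) and (378,362). The reader's shutter is at (500,255), with its grip at (507,225). In the top view the stand is at (465,311), the ring at (328,291) and the sash grip at (265,262).

Candidates for the plate are the clear greenish one in the stand (the only one matching the description) and the two saturated green ones standing free on the bench (decoys). Next I measure positions and enlarge the stand.

```bash
python3 - <<'E'
from h import *
t=load('top');s=load('side')
hs=lambda c:cv2.cvtColor(c['pixels'],cv2.COLOR_RGB2HSV)
def blobs(m,mn=15):
    n,l,st,ce=cv2.connectedComponentsWithStats(m.astype(np.uint8)); return [(st[i].tolist(),ce[i].round(1).tolist(),np.argwhere(l==i)[:,::-1]) for i in range(1,n) if st[i][4]>mn]
H=hs(t); 
org=(H[...,0]>5)&(H[...,0]<18)&(H[...,1]>150)&(H[...,2]>120)
for a,c,p in blobs(org):
    if a[0]<260 and a[1]<230: print('ring',a,[plane(t,*(np.array([a[0]+(a[2]-1)/2,a[1]+(a[3]-1)/2])),.012)]) 
dark=(t['pixels'].max(2)<60)
roi=np.zeros_like(dark); roi[190:255,310:355]=1
for a,c,p in blobs(dark&roi,30): 
    r=cv2.minAreaRect(p.astype(np.float32)); print('stand',a,r); 
    print([plane(t,*q,.016)[:2].round(4) for q in cv2.boxPoints(r)])
# base plate corners, grey
g=t['pixels'].astype(int); roi=np.zeros_like(dark); roi[170:250,195:260]=1
m=(abs(g[...,0]-g[...,2])<30)&(g.max(2)<125)&(g.max(2)>60)&roi
for a,c,p in blobs(m,300): r=cv2.minAreaRect(p.astype(np.float32)); print('base',a,r,[plane(t,*q,.012)[:2].round(4) for q in cv2.boxPoints(r)])
roi=np.zeros_like(dark); roi[165:215,175:210]=1
for a,c,p in blobs((t['pixels'].max(2)<45)&roi,20): print('grip top',a,c,cv2.minAreaRect(p.astype(np.float32)))
roi=np.zeros_like(dark); roi[140:180,340:380]=1
for a,c,p in blobs((s['pixels'].max(2)<60)&roi,20): print('grip side',a,c,cv2.minAreaRect(p.astype(np.float32)))
b=s['pixels'][250:315,195:265,::-1]; a=t['pixels'][190:255,310:360,::-1]
cv2.imwrite('pics/stand.png',np.hstack([cv2.resize(b,None,fx=7,fy=7,interpolation=cv2.INTER_CUBIC)[:455],cv2.resize(a,(300,455),interpolation=cv2.INTER_CUBIC)]))
E
```

```text
ring [226, 201, 16, 15, 67] [array([0.53390801, 0.1548209 , 0.012     ])]
stand [320, 200, 26, 46, 601] ((332.1319885253906, 222.4759979248047), (45.168575286865234, 19.051300048828125), 79.69515228271484)
[array([ 0.5594, -0.1004]), array([ 0.5717, -0.1567]), array([ 0.4375, -0.1798]), array([ 0.4258, -0.1249])]
base [195, 170, 54, 61, 786] ((221.5, 200.0), (53.0, 60.0), 0.0) [array([0.4635, 0.2647]), array([0.6503, 0.2799]), array([0.6553, 0.1173]), array([0.4682, 0.108 ])]
grip top [185, 176, 9, 26, 187] [189.1, 188.1] ((189.0, 188.5), (25.0, 8.0), 90.0)
grip side [350, 150, 21, 26, 325] [360.8, 162.2] ((361.10003662109375, 162.30001831054688), (22.807889938354492, 18.335756301879883), 26.56505012512207)
```

View pics/stand.png

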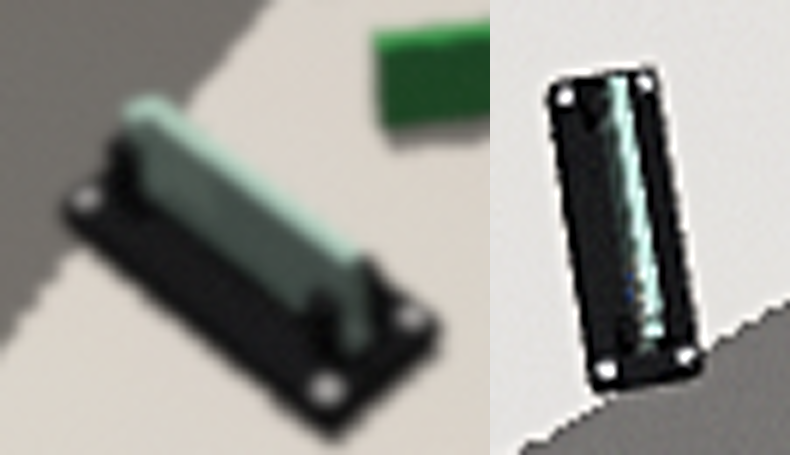

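```bash
python3 - <<'E'
from h import *
t=load('top');s=load('side')
g=t['pixels'].max(2).astype(int)
def edge(a,lo):  # subpixel bright crossing
    th=165
    for i in range(1,len(a)):
        if a[i-1]<th<=a[i]: return lo+i-1+(th-a[i-1])/(a[i]-a[i-1])
P=[(edge(g[r,238:262],238),r) for r in range(193,227)]
Q=[(c,edge(g[218:245,c],218)) for c in range(212,245)]
for n,L in(('front',P),('right',Q)):
    W=np.array([plane(t,*p,.012)[:2] for p in L if None not in p]); d=cv2.fitLine(W.astype(np.float32),cv2.DIST_HUBER,0,.001,.001).ravel(); print(n,len(W),d, np.degrees(np.arctan2(d[1],d[0])))
print(np.array([proj(t,[.5339,.1548,.012])]))
for z in(.251,.261): print(z,[plane(t,*p,z).round(4) for p in((185,176),(185,201),(189,188))])
# closest point between rays for grip centroid
e1,r1=ray(t,189.1,188.1);e2,r2=ray(s,360.8,162.2)
A=np.stack([r1,-r2],1);k=np.linalg.lstsq(A,e2-e1,rcond=None)[0];print('grip',e1+r1*k[0],e2+r2*k[1])
print(t['pixels'][176:203:3,180:200].max(2))
# plate profile
c=np.array([.4986,-.1405]);a=np.radians(10);u=np.array([np.cos(a),np.sin(a)]);n=np.array([-u[1],u[0]])
for w in range(-60,61,6):
    row=[w]
    for cam,off,z in((t,0,.061),(t,.004,.050),(s,-.004,.050),(s,0,.061),(s,-.004,.057)):
        q=proj(cam,[*(c+u*w/1000+n*off),z]); row.append(cam['pixels'][int(round(q[1])),int(round(q[0]))].tolist())
    print(row)
E
```

```text
front 34 [0.9964347  0.08436795 0.5295853  0.11100343] 4.8396807
right 33 [ 0.07306611 -0.9973271   0.46642354  0.16717738] -85.80988
[[233.50680496 208.00279924]]
0.251 [array([0.5528, 0.2476, 0.251 ]), array([0.49  , 0.2421, 0.251 ]), array([0.5227, 0.2353, 0.251 ])]
0.261 [array([0.5496, 0.2451, 0.261 ]), array([0.4874, 0.2396, 0.261 ]), array([0.5198, 0.2329, 0.261 ])]
grip [0.52739239 0.2391548  0.2340837 ] [0.52784139 0.23969518 0.23434545]
[[244 245 246 250 253 180  10   0   0  30 147 237 171  41  52  59  52  63
   64  64]
 [245 244 247 254 255  40  11  24  29  19  27   7  10  32  59  60  61  59
   57  60]
 [245 245 245 253 255  44  10  23  23  22  37  31  21  31  61  56  58  60
   56  56]
 [245 246 246 254 255  46  11  22  18  39  78  19  18  26  63  59  59  56
   55  68]
 [245 245 246 255 255   0  16  28  18  33  75  22  12  27  60  57  57  56
   54  63]
 [245 244 246 255 255   0  18  25  14  28  58  20  20  31  63  54  56  60
   55  67]
 [245 245 245 253 255   0   3  18  19  14  24  46  17  23  64  54  58  57
   59  62]
 [244 245 245 245 248 255 255 140   0   4   8   3   9 
[... 1160 characters left out ...]
 126], [64, 74, 70], [139, 163, 151], [69, 80, 75]]
[18, [209, 241, 236], [48, 61, 54], [67, 76, 71], [151, 176, 163], [75, 86, 81]]
[24, [194, 225, 220], [82, 103, 97], [66, 76, 71], [140, 163, 151], [70, 81, 75]]
[30, [211, 245, 237], [40, 50, 47], [66, 77, 72], [151, 176, 163], [74, 87, 81]]
[36, [199, 231, 221], [56, 73, 66], [67, 77, 72], [164, 190, 176], [71, 83, 78]]
[42, [179, 214, 205], [128, 146, 143], [65, 75, 70], [129, 151, 140], [68, 79, 74]]
[48, [205, 241, 232], [28, 35, 33], [65, 74, 70], [145, 171, 158], [71, 82, 78]]
[54, [216, 250, 243], [50, 63, 60], [58, 67, 62], [149, 173, 160], [65, 76, 71]]
[60, [244, 240, 237], [95, 93, 90], [57, 66, 61], [58, 66, 61], [57, 67, 62]]
```

The notch is at the near (robot-side, -x) end: the top edge at w=-54 mm is missing in the side view. The blue label marks are on the +y face at that same end, which fits the handedness rule. So the plate in the stand is confirmed, with plate x pointing toward world -x at about 190°. Moving now.

Request:
carry_out:
  steps:
    - [[3, 3.9, 1], 8.5, 0]
    - [[3, 3.9, 1], 8.5, 0]
    - [[3, 3.9, 1], 8.5, 0]
    - [[3, 3.9, 1], 8.5, 0]
    - [[3, 3.9, 1], 8.5, 0]
    - [[3, 3.9, 1], 8.5, 0]
    - [[3, 3.9, 1], 8.5, 0]
    - [[3, 3.9, 1], 8.5, 0]
    - [[3, 3.9, 1], 8.5, 0]
    - [[3, 3.9, 1], 8.5, 0]
  squeeze: 40

```text
time: 1.2
position: [0.4991, -0.2012, 0.341]
tool_rot: [0.991, 0.132, -0.001, -0.0]
ft_force: [1.1, 0.1, -1.0]
grip_width: 0.0868
```

Request:
carry_out:
  steps:
    - [[0.3, 4.4, 0], 7.9, 0]
    - [[0.3, 4.4, 0], 7.9, 0]
    - [[0.3, 4.4, 0], 7.9, 0]
    - [[0.3, 4.4, 0], 7.9, 0]
    - [[0.3, 4.4, 0], 7.9, 0]
    - [[0.3, 4.4, 0], 7.9, 0]
    - [[0.3, 4.4, 0], 7.9, 0]
    - [[0.3, 4.4, 0], 7.9, 0]
    - [[0.2, 4.4, 0], 7.9, 0]
    - [[0.2, 4.4, -1], 8.0, 0]

```text
time: 2.2
position: [0.5304, 0.2568, 0.3335]
tool_rot: [0.658, 0.753, 0.004, 0.002]
ft_force: [1.2, -0.2, -0.4]
grip_width: 0.0872
```

Request:
carry_out:
  steps:
    - [[-0.4, -1.7, 0], -3.2, 0]
    - [[0, 0, 0], 0, 0]
    - [[0, 0, -3], 0, 0]
    - [[0, 0, -2], 0, 0]

```text
time: 2.6
position: [0.5262, 0.2458, 0.2833]
tool_rot: [0.676, 0.737, 0.007, 0.002]
ft_force: [-0.0, -0.1, 0.3]
grip_width: 0.0868
```

```bash
python3 - <<'E'
from h import *
o=robot.get_obs();print(o['position'],o['tool_rot'])
t=shot('top','t2.png');s=shot('side','s2.png')
cv2.imwrite('pics/g2.png',np.hstack([cv2.resize(t['pixels'][140:250,150:260,::-1],(390,390),interpolation=3),cv2.resize(s['pixels'][110:220,310:420,::-1],(390,390),interpolation=3)]))
E
```

```text
[0.52622913 0.24575732 0.28328696] [0.67617614 0.73670401 0.0070084  0.00197889]
```

View pics/g2.png

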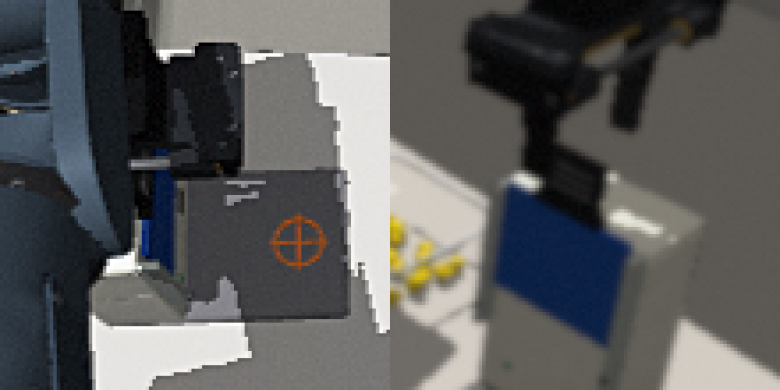

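The fingers straddle the black grip, with the front finger at crop (540,150) and the rear one at (628,95). Lowering and closing.

Request:
carry_out:
  steps:
    - [[0, -0.5, -1.5], 0, 0]
    - [[0, 0, -1.5], 0, 0]
    - [[0, 0, -1.4], 0, 0]
    - [[0, 0, 0], 0, 0.5]
    - [[0, 0, 0], 0, 1]
    - [[0, 0, 0], 0, 1]
    - [[0, 0, 0], 0, 1]
    - [[0, 0, 0], 0, 1]

```text
time: 3.5
position: [0.5315, 0.2365, 0.2461]
tool_rot: [0.68, 0.733, 0.011, 0.004]
ft_force: [0.1, -0.1, -0.7]
grip_width: 0.0551
```

Request:
carry_out:
  steps:
    - [[-0.3, 0.2, -0.7], 0, 1]
    - [[0, 0, 0], 0, 1]
    - [[0, 0, 0], 0, 1]
    - [[0, 0, 0], 0, 1]
    - [[0, 0, 0], 0, 1]

```text
time: 4.0
position: [0.5281, 0.2401, 0.2391]
tool_rot: [0.68, 0.733, 0.013, 0.004]
ft_force: [-1.6, 11.3, -1.6]
grip_width: 0.0147
```

Request:
carry_out:
  steps:
    - [[0, 0, 0], 0, 1]
    - [[0, 0, 0], 0, 1]
    - [[0, 0, 1.5], 0, 1]
    - [[0, 0, 1.5], 0, 1]
    - [[0, 0, 1.5], 0, 1]
    - [[0, 0, 1.5], 0, 1]
    - [[0, 0, 1.5], 0, 1]

```text
time: 4.7
position: [0.528, 0.2416, 0.3088]
tool_rot: [0.679, 0.734, 0.01, 0.003]
ft_force: [1.7, 3.6, -5.2]
grip_width: 0.0117
```

Request:
carry_out:
  steps:
    - [[0, 0, 0.8], 0, 1]
    - [[0, 0, 0.5], 0, 1]
    - [[0, 0, 0.3], 0, 1]
    - [[0, 0, 0.3], 0, 1]
    - [[0, 0, 0.3], 0, 1]

```text
time: 5.2
position: [0.5279, 0.2417, 0.3122]
tool_rot: [0.68, 0.733, 0.005, 0.0]
ft_force: [4.8, 3.6, -18.4]
grip_width: 0.0117
```

The upward force has built to 18 N with no further rise (73 mm from a slightly raised start), so the shutter is at its stop. Releasing, then checking.

Request:
carry_out:
  steps:
    - [[0, 0, 0], 0, 0.7]
    - [[0, 0, 0], 0, 0]
    - [[0, 0, 0], 0, 0]
    - [[0, 0, 0], 0, 0]
    - [[0, 0, 0], 0, 0]
    - [[0, 0, 2], 0, 0]
    - [[0, 0, 2.5], 0, 0]
    - [[0, 0, 2], 0, 0]

```text
time: 6.0
position: [0.5256, 0.2402, 0.3806]
tool_rot: [0.68, 0.733, 0.003, -0.001]
ft_force: [0.3, -0.0, -0.4]
grip_width: 0.0677
```

```bash
python3 - <<'E'
from h import *
o=robot.get_obs();print(o['position'],o['tool_rot'],o['grip_width'],o['q'])
s=shot('side','s3.png');H=cv2.cvtColor(s['pixels'],cv2.COLOR_RGB2HSV)
m=(H[...,0]>105)&(H[...,0]<125)&(H[...,1]>150)&(H[...,2]>40); m[:,:330]=0;m[:,400:]=0
y,x=np.nonzero(m); print(x.min(),x.max(),y.min(),y.max(),len(x))
for h in(0,.08): print([np.round(proj(s,[.5275+dx,.2385,.205+h+dz]),0) for dx in(-.055,.055) for dz in(0,-.092)])
E
```

```text
[0.52559232 0.24022758 0.38055146] [ 0.68012266  0.73309083  0.00312386 -0.00111801] 0.06772451900665982 [ 0.23276384  0.33421191  1.37125543  0.00538604  1.43218032 -1.41369242]
343 382 137 183 1133
[array([343., 163.]), array([339., 191.]), array([376., 182.]), array([369., 212.])]
[array([347., 135.]), array([342., 167.]), array([382., 154.]), array([375., 187.])]
```

```bash
python3 - <<'E'
from h import *
t=load('top'); im=cv2.imread('pics/top0.png')[:,:,::-1].astype(int)
m=(im[...,1]-im[...,0]>18)&(im[...,1]>170); m[:195]=0;m[250:]=0;m[:,:318]=0;m[:,350:]=0
y,x=np.nonzero(m); W=np.array([plane(t,a,b,.061)[:2] for a,b in zip(x,y)])
d=cv2.fitLine(W.astype(np.float32),cv2.DIST_HUBER,0,.001,.001).ravel(); 
if d[0]<0:d[:2]*=-1
s=(W-d[2:])@d[:2]; print(len(x),np.degrees(np.arctan2(d[1],d[0])),d[2:]+d[:2]*s.min(),d[2:]+d[:2]*s.max())
E
```

```text
76 9.635342 [ 0.44687588 -0.14952195] [ 0.55190556 -0.13169086]
```

Request:
carry_out:
  steps:
    - [[-0.2, -3.5, 0], 0.5, 0]
    - [[-0.2, -4.2, 0], 0.5, 0]
    - [[-0.2, -4.2, -1.5], 0.6, 0]
    - [[-0.2, -4.2, -2], 0.6, 0]
    - [[-0.2, -4.2, -2], 0.6, 0]
    - [[-0.2, -4.2, -2], 0.6, 0]
    - [[-0.2, -4.2, -2], 0.6, 0]
    - [[-0.2, -4.2, -2], 0.6, 0]
    - [[-0.1, -3, -2], 0.5, 0]
    - [[0, -1, -2], 0.5, 0]

```text
time: 7.05
position: [0.5107, -0.1398, 0.2311]
tool_rot: [0.639, 0.769, 0.014, 0.01]
ft_force: [0.6, -0.5, 0.6]
grip_width: 0.0874
```

Request:
carry_out:
  steps:
    - [[0, 0.1, -2.5], -0.5, 0]
    - [[0, 0, -3.5], 0, 0]
    - [[0, 0, -3.5], 0, 0]
    - [[0, 0, -2], 0, 0]
    - [[0, 0, -0.5], 0, 0]

```text
time: 7.55
position: [0.5099, -0.143, 0.1057]
tool_rot: [0.645, 0.764, 0.014, 0.012]
ft_force: [-0.3, -0.3, -0.7]
grip_width: 0.0874
```

```bash
python3 - <<'E'
from h import *
o=robot.get_obs();print(o['position'],R.from_quat(o['tool_rot']).as_matrix().round(3))
t=shot('top','t4.png');s=shot('side','s4.png')
cv2.imwrite('pics/g4.png',np.hstack([cv2.resize(t['pixels'][180:270,285:375,::-1],(390,390),interpolation=3),cv2.resize(s['pixels'][220:330,180:290,::-1],(390,390),interpolation=3)]))
E
```

```text
[ 0.50993928 -0.14300548  0.10567686] [[-0.168  0.985  0.036]
 [ 0.986  0.168  0.006]
 [ 0.     0.037 -0.999]]
```

View pics/g4.png

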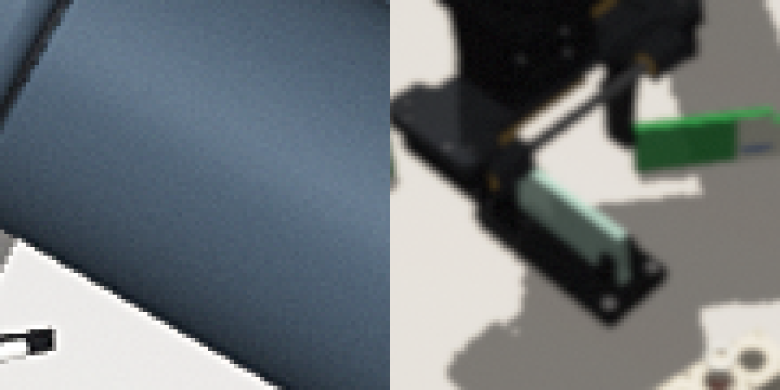

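The fingers straddle the glass plate (near finger at crop (495,180), far finger at (620,100)). Lowering and closing.

Request:
carry_out:
  steps:
    - [[0, 0.4, -2], -0.7, 0]
    - [[0, 0, -1.8], 0, 0]
    - [[0, 0, -1], 0, 0]
    - [[0, 0, -0.5], 0, 0.6]
    - [[0, 0, 0], 0, 0.8]

```text
time: 8.15
position: [0.5163, -0.1416, 0.0592]
tool_rot: [0.649, 0.76, 0.016, 0.021]
ft_force: [0.8, -0.5, 0.2]
grip_width: 0.0776
```

Request:
carry_out:
  steps:
    - [[-0.6, 0.2, -0.9], 0, 0.8]
    - [[0, 0, 0], 0, 0.8]
    - [[0, 0, 0], 0, 0.8]
    - [[0, 0, 0], 0, 0.8]

```text
time: 8.55
position: [0.5131, -0.141, 0.0536]
tool_rot: [0.649, 0.76, 0.017, 0.024]
ft_force: [-0.1, 0.4, 0.3]
grip_width: 0.0469
```

Request:
carry_out:
  steps:
    - [[-0.3, 0.2, -0.5], 0, 0.8]
    - [[0, 0, 0], 0, 1]
    - [[0, 0, 0], 0, 1]
    - [[0, 0, 0], 0, 1]
    - [[0, 0, 0], 0, 1]
    - [[0, 0, 0], 0, 1]
    - [[0, 0, 0], 0, 1]
    - [[0, 0, 0], 0, 1]

```text
time: 9.35
position: [0.5106, -0.1375, 0.0493]
tool_rot: [0.649, 0.76, 0.018, 0.024]
ft_force: [0.8, 0.5, -0.2]
grip_width: 0.0079
```

Request:
carry_out:
  steps:
    - [[0, 0, 0], 0, 1]
    - [[0, 0, 1], 0, 1]
    - [[0, 0, 1.5], 0, 1]
    - [[0, 0, 2], 0, 1]
    - [[0, 0, 3], 0, 1]
    - [[0, 0, 4], 0, 1]
    - [[0, 0, 4], 0, 1]
    - [[0, 0, 4], 0, 1]
    - [[0, 0, 4], 0, 1]
    - [[0, 0, 2], 0, 1]

```text
time: 10.35
position: [0.505, -0.1373, 0.3145]
tool_rot: [0.65, 0.759, 0.016, 0.021]
ft_force: [1.1, -0.2, -1.5]
grip_width: 0.0078
```

Request:
carry_out:
  steps:
    - [[1.5, 0, 1], -8.5, 1]
    - [[1.5, 0.5, 1], -8.5, 1]
    - [[1.5, 0.5, 1], -8.5, 1]
    - [[1.5, 0.5, 1], -8.5, 1]
    - [[2, 0.5, 1], -8.5, 1]
    - [[2, 0.5, 0], -8.5, 1]
    - [[2, 0.5, 0], -8.5, 1]
    - [[2, 0.5, 0], -8.5, 1]
    - [[2, 0.5, 0], -8.5, 1]
    - [[2, 0.5, 0], -8.5, 1]

```text
time: 11.35
position: [0.6839, -0.0921, 0.3787]
tool_rot: [0.993, 0.11, -0.005, 0.032]
ft_force: [-1.1, 0.1, -0.6]
grip_width: 0.0076
```

```bash
cat > st.py <<'E'
from h import *
o=robot.get_obs();M=R.from_quat(o['tool_rot']).as_matrix();n=M[:,0]
print(o['time'],o['position'].round(4),'q',o['q'].round(3),'w',round(o['grip_width'],4));print('n az/el',np.degrees([np.arctan2(n[1],n[0]),np.arcsin(n[2])]).round(1),'toolz',M[:,2].round(3))
E
python3 st.py
```

```text
11.35 [ 0.6839 -0.0921  0.3787] q [-0.269  0.517  1.078 -0.062  1.532 -0.488] w 0.0076
n az/el [12.6 -0.9] toolz [-0.003 -0.064 -0.998]
```

Request:
carry_out:
  steps:
    - [[4, 0, 0], -7, 1]
    - [[4, 0, 0], -7, 1]
    - [[4, 0, 0], -7, 1]
    - [[4, 0, 0], -4, 1]
    - [[4, 0, 0], 0, 1]
    - [[4, 0, 0], 0, 1]
    - [[4, 0, 0], 0, 1]

```text
time: 12.05
position: [0.9014, -0.0858, 0.3405]
tool_rot: [0.993, -0.119, -0.002, 0.029]
ft_force: [0.5, -1.0, 1.0]
grip_width: 0.0077
```

```bash
python3 st.py
```

```text
12.05 [ 0.9014 -0.0858  0.3405] q [-0.2    0.995  0.221 -0.061  1.924  0.017] w 0.0077
n az/el [-13.6   0.2] toolz [-0.01  -0.056 -0.998]
```

Request:
carry_out:
  steps:
    - [[5, 0, 3], 0, 1]
    - [[5, 0, 3], 0, 1]
    - [[5, 0, 3], 0, 1]
    - [[5, 0, 3], 0, 1]

```text
time: 12.45
position: [0.9224, -0.0749, 0.3835]
tool_rot: [0.991, -0.117, 0.063, 0.027]
ft_force: [0.5, 0.1, -0.6]
grip_width: 0.0074
```

```bash
python3 st.py
```

```text
12.45 [ 0.9224 -0.0749  0.3835] q [-0.188  0.951  0.218 -0.046  1.843  0.032] w 0.0074
n az/el [-13.3   7.5] toolz [ 0.119 -0.068 -0.991]
```

Request:
carry_out:
  steps:
    - [[3, 0, 3], 0, 1]
    - [[3, 0, 3], 0, 1]

```text
time: 12.65
position: [0.9227, -0.0709, 0.4226]
tool_rot: [0.989, -0.116, 0.093, 0.026]
ft_force: [0.1, -0.3, -0.7]
grip_width: 0.0073
```

```bash
python3 st.py; python3 -c "
from h import *
print(robot.get_obs()['q'][2])"
```

```text
12.65 [ 0.9227 -0.0709  0.4226] q [-0.185  0.909  0.218 -0.04   1.825  0.034] w 0.0073
n az/el [-13.2  11. ] toolz [ 0.178 -0.073 -0.981]
0.21800828628394534
```

Request:
carry_out:
  steps:
    - [[4, -1, 2.6], 0, 1]
    - [[4, -1, 2.6], 0, 1]
    - [[4, -1, 2.6], 0, 1]
    - [[4, -1, 2.6], 0, 1]
    - [[4, -1, 2.6], 0, 1]
    - [[4, -1, 2.6], 0, 1]
    - [[4, -1, 2.6], 0, 1]
    - [[4, -1, 2.6], 0, 1]

```text
time: 13.45
position: [0.9677, -0.131, 0.4944]
tool_rot: [0.966, -0.111, 0.23, 0.027]
ft_force: [-0.3, -0.5, -1.1]
grip_width: 0.0075
```

```bash
python3 st.py; python3 -c "
from h import *
print(robot.get_obs()['q'][2])"
```

```text
13.45 [ 0.9677 -0.131   0.4944] q [-0.251  0.854  0.219  0.01   1.601 -0.021] w 0.0075
n az/el [-13.   26.8] toolz [ 0.44  -0.103 -0.892]
0.21853037431474812
```

Request:
carry_out:
  steps:
    - [[4, 0, 2.4], 0, 1]
    - [[4, 0, 2.4], 0, 1]
    - [[4, 0, 2.4], 0, 1]
    - [[4, 0, 2.4], 0, 1]
    - [[4, 0, 2.4], 0, 1]
    - [[4, 0, 2.4], 0, 1]

```text
time: 14.05
position: [1.0138, -0.1172, 0.5264]
tool_rot: [0.94, -0.108, 0.323, 0.029]
ft_force: [0.7, -0.5, -0.9]
grip_width: 0.0076
```

```bash
python3 st.py
```

```text
14.05 [ 1.0138 -0.1172  0.5264] q [-0.229  0.85   0.219  0.016  1.413  0.003] w 0.0076
n az/el [-13.5  37.8] toolz [ 0.601 -0.123 -0.79 ]
```

Request:
carry_out:
  steps:
    - [[4, 0, 2.4], 0, 1]
    - [[-2, 0, -1], 0, 1]
    - [[-3, 0, -1], 6, 1]
    - [[-4, 1, -1], 8.5, 1]
    - [[-4, 1, -1], 8.5, 1]
    - [[-4, 1, -1], 8.5, 1]
    - [[-4, 1, -1], 8.5, 1]
    - [[-4, 1, -1], 8.5, 1]
    - [[-4, 1, -1], 8.5, 1]
    - [[-4, 1, -1], 8.5, 1]

```text
time: 15.05
position: [0.6865, -0.0452, 0.4343]
tool_rot: [0.839, 0.422, 0.305, -0.159]
ft_force: [-1.0, -1.1, -1.9]
grip_width: 0.0078
```

```bash
python3 st.py
```

```text
15.05 [ 0.6865 -0.0452  0.4343] q [-0.505  0.398  1.308  0.71   1.391 -1.553] w 0.0078
n az/el [53.1 40.2] toolz [ 0.378  0.524 -0.763]
```

```bash
cat > tgt.py <<'E'
from h import *
M0=R.from_quat([.649,.76,.018,.024]).as_matrix(); p0=np.array([.5106,-.1375,.0493])
a=np.radians(9.7); u=np.array([-np.cos(a),-np.sin(a),0]); z=np.array([0,0,1.]); y=np.cross(z,u)
c=np.array([.4994,-.1406,.016])
lab=c+u*.0375+z*.0225; l=M0.T@(lab-p0); l[0]=.004  # label in tool frame; jaw centred
r=np.radians(4.5); rx=np.array([-np.sin(r),np.cos(r),0]); ring=np.array([.534,.154,0])
focus=ring+z*.089; win=ring+rx*.084+z*.160
def report():
    o=robot.get_obs();M=R.from_quat(o['tool_rot']).as_matrix();p=o['position']
    L=p+M@l; A=L+.11*M[:,0]; print('l',l.round(4),'label',L.round(4),'err cm',((focus-L)*100).round(2),'aim err mm',((win-A)*1000).round(1), np.linalg.norm(win-A))
if __name__=='__main__': report()
E
python3 tgt.py
```

```text
l [ 0.004  -0.0496  0.0079] label [ 0.6515 -0.0091  0.4313] err cm [-11.75  16.31 -34.23] aim err mm [-174.5  179.7 -342.3] 0.4241600048894953
```

Request:
carry_out:
  steps:
    - [[-1, 1.3, -2], 5, 1]
    - [[-1, 1.4, -2], 5, 1]
    - [[-1, 1.4, -2], 5, 1]
    - [[-1, 1.4, -2], 5, 1]
    - [[-1, 1.4, -2], 5, 1]
    - [[-1, 1.4, -2], 5, 1]
    - [[-1, 1.4, -2], 5, 1]
    - [[-1, 1.4, -2], 4, 1]
    - [[0, 0, 0], 0, 1]

```text
time: 15.95
position: [0.6064, 0.0585, 0.2691]
tool_rot: [0.645, 0.685, 0.237, -0.242]
ft_force: [0.5, 0.3, -1.1]
grip_width: 0.0075
```

```bash
python3 st.py; python3 tgt.py
```

```text
15.95 [0.6064 0.0585 0.2691] q [-0.374  0.575  1.47   0.628  1.448 -2.199] w 0.0075
n az/el [93.8 39.6] toolz [-0.027  0.637 -0.771]
l [ 0.004  -0.0496  0.0079] label [0.5564 0.0638 0.2649] err cm [ -2.24   9.02 -17.59] aim err mm [ -23.4   89.3 -175. ] 0.19783198023530651
```

Request:
carry_out:
  steps:
    - [[-0.3, 0.4, -2], 0, 1]
    - [[-0.3, 0.4, -2], 0, 1]
    - [[-0.3, 0.5, -2], 0, 1]
    - [[-0.3, 0.5, -2], 0, 1]
    - [[-0.3, 0.5, -2], 0, 1]
    - [[-0.3, 0.5, -2], 0, 1]
    - [[-0.2, 0.5, -1], 0, 1]
    - [[0, 0, 0], 0, 1]

```text
time: 16.75
position: [0.6013, 0.0812, 0.1423]
tool_rot: [0.651, 0.683, 0.244, -0.223]
ft_force: [-0.2, 0.6, -0.4]
grip_width: 0.0079
```

```bash
python3 st.py; python3 tgt.py; python3 - <<'E'
from tgt import *
t=shot('top','t5.png');s=shot('side','s5.png')
o=robot.get_obs();M=R.from_quat(o['tool_rot']).as_matrix();L=o['position']+M@l
for c in(t,s): print('label px',np.round(proj(c,L)),'focus px',np.round(proj(c,focus)))
cv2.imwrite('pics/g5.png',np.hstack([cv2.resize(t['pixels'][150:260,180:290,::-1],(390,390),interpolation=3),cv2.resize(s['pixels'][140:270,270:400,::-1],(390,390),interpolation=3)]))
E
```

```text
16.75 [0.6013 0.0812 0.1423] q [-0.343  0.721  1.606  0.699  1.166 -2.362] w 0.0079
n az/el [93.8 38.5] toolz [ 0.013  0.623 -0.782]
l [ 0.004  -0.0496  0.0079] label [0.5517 0.0876 0.1364] err cm [-1.77  6.64 -4.74] aim err mm [-18.5  64.2 -44.8] 0.08044707921639938
label px [254. 191.] focus px [231. 201.]
label px [319. 222.] focus px [331. 222.]
```

View pics/g5.png

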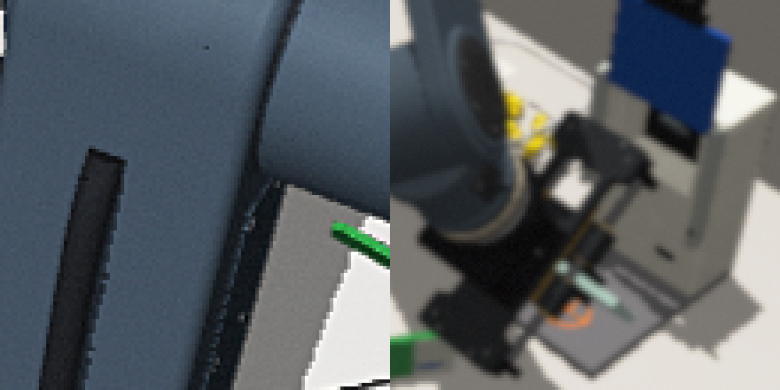

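The side view shows the shutter fully up, with the slanted plate in the gripper above the ring. Its clear end is visible at crop (560–632, 268–318) and the label end is behind the gripper. Moving in the last few centimetres.

Request:
carry_out:
  steps:
    - [[-0.4, 1.2, -0.9], 0, 1]
    - [[-0.4, 1.2, -0.9], 0, 1]
    - [[-0.4, 1.2, -0.9], 0, 1]
    - [[-0.4, 1.2, -0.8], 0, 1]
    - [[-0.1, 1.0, -0.6], 0, 1]
    - [[0, 0.4, -0.2], 0, 1]
    - [[0, 0, 0], 0, 1]
    - [[0, 0, 0], 0, 1]

```text
time: 17.65
position: [0.587, 0.147, 0.1011]
tool_rot: [0.651, 0.685, 0.247, -0.217]
ft_force: [1.4, 0.8, -0.6]
grip_width: 0.0078
```

```bash
python3 st.py; python3 tgt.py
```

```text
17.65 [0.587  0.147  0.1011] q [-0.242  0.767  1.682  0.794  1.021 -2.407] w 0.0078
n az/el [94.3 38.2] toolz [ 0.023  0.621 -0.784]
l [ 0.004  -0.0496  0.0079] label [0.5374 0.1535 0.0946] err cm [-0.34  0.05 -0.56] aim err mm [-3.5 -1.9 -2.6] 0.004804360931930568
```

Nearly there. One small trim, then a last look.

Request:
carry_out:
  steps:
    - [[-0.3, 0, -0.5], 0, 1]
    - [[0, 0, 0], 0, 1]
    - [[0, 0, 0], 0, 1]
    - [[0, 0, 0], 0, 1]

```text
time: 18.05
position: [0.5851, 0.1454, 0.0961]
tool_rot: [0.651, 0.684, 0.247, -0.216]
ft_force: [-0.4, -0.5, -1.0]
grip_width: 0.008
```

```bash
python3 st.py; python3 tgt.py; python3 - <<'E'
from tgt import *
s=shot('side','s6.png')
o=robot.get_obs();M=R.from_quat(o['tool_rot']).as_matrix();p=o['position']
Q=lambda x,y,z_: p+M@(M0.T@(c+u*x+y*np.cross(z,u)+z*z_-p0)*[0,1,1]+[-y,0,0])
for x,z_ in((-.055,0),(-.055,.045),(.055,0),(.055,.045)): print(x,z_,np.round(proj(s,Q(x,0,z_)),1),Q(x,0,z_).round(3))
im=s['pixels'][...,::-1].copy()
cv2.imwrite('pics/g6.png',cv2.resize(im[130:270,270:430],(800,700)[0:2],interpolation=3)[:600])
E
```

```text
18.05 [0.5851 0.1454 0.0961] q [-0.246  0.773  1.69   0.801  1.01  -2.421] w 0.008
n az/el [94.3 38.2] toolz [ 0.026  0.62  -0.784]
l [ 0.004  -0.0496  0.0079] label [0.5356 0.152  0.0896] err cm [-0.16  0.2  -0.06] aim err mm [-1.7 -0.5  2.5] 0.003037754663531379
-0.055 0 [361.4 245.2] [0.627 0.169 0.071]
-0.055 0.045 [356.2 239.8] [0.629 0.141 0.106]
0.055 0 [328.3 223.4] [0.518 0.162 0.069]
0.055 0.045 [322.2 217.6] [0.519 0.134 0.105]
```

View pics/g6.png

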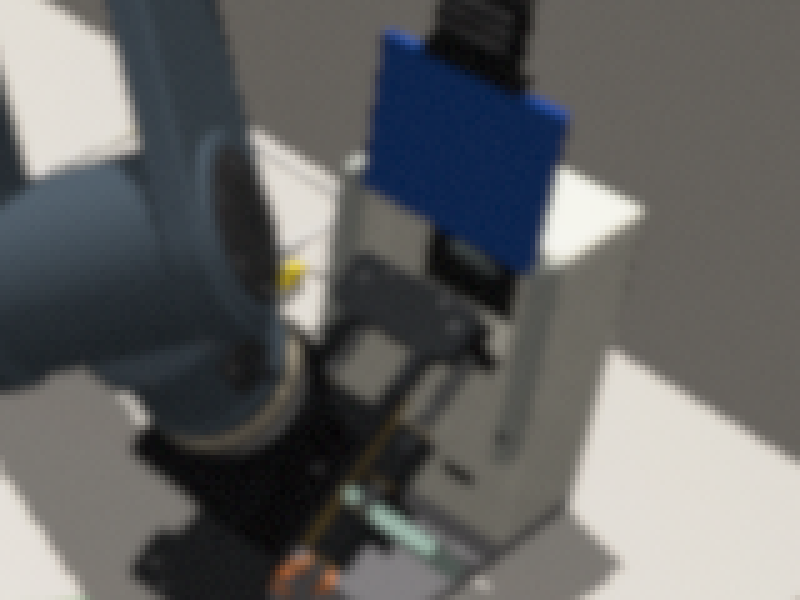

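The last view shows the shutter up and the plate's clear end at about (361,244) px, against (361,245) predicted from the in-hand pose. The gripper is clear of the housing. Handing in.

```bash
python3 - <<'E'
from rig import robot
print(robot.hand_in())
E
```

```text
the job is handed in; nothing more can be done
None
```

The shutter is up and the plate is held at the reading point, slanted toward the window. I handed the job in at about 18 s; no verdict came back.

- **Shutter:** I lifted it by the black grip to its stop. The upward force reached 18 N with no further rise, and the side view shows it fully up.
- **Plate:** I gripped it on the clear part. The notch and label are at the robot-side end, label on the +y face; the images and the handedness rule agreed on this.
- **Slant:** The moves only allow shifts and a turn about vertical. I got the tilt by pushing the arm outward at the edge of its reach, then carried the plate to the reader.
- **Elbow joint:** During the tilt it sat at about 0.218 rad, while its range is printed as 0.22 (probably rounded). I can't rule out that this counts as passing the range.

**Last checks:**

| Check | Result |
|---|---|
| Label middle to reading point | about 3 mm off |
| Aim point to window centre | about 3 mm off |
| Label elevation | 38° (40° wanted) |
| Grasp point to label middle | about 50 mm |
| Finger opening on the glass | 8.0 mm, steady |
| Contact force | about zero |

The two distance figures, the label elevation and the grasp distance are computed from the measured tool pose and the in-hand estimate. The label itself was hidden behind the gripper in the last pictures. The visible clear end of the plate matched its predicted position to about 1 px.

The arm was never near the tub, marker or tube carrier on the way and showed no unexpected contact force. I did not re-measure where they stand.

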